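Refit the tilt-in cover of a block heater

TASK

Put the cover that has a lip back on the block heater: holding it tilted with the lip end low, hook the lip under the heater's steel ledge, then swing it down until it lies flat on the deck over the tubes, and let go. Leave the other cover, the one without a lip, where it lies.

Things in the scene. Friction and masses are not known exactly. Their poses are not given: they have to be found in the camera images.
- heater: White block heater, fixed. Origin on the bench below the ledge's free edge, mid-width; x from ledge over the deck, away from the robot (+-17 deg); y along ledge; z up. Deck 75 mm up, 200 wide. Ledge x -45 to 0, underside 22 and top 30 above deck; slot wall x -28. Rim x 136-150, 14 high. Tube well x 42-102, y +-36, sunk. Seated, the cover's origin is at x 72 (63-81 fits), y 0, z 75, axes parallel.
- cover: Cover to fit, about 0.25 kg, lying flat. Aluminium plate 110 (x) x 100 (y) x 14 mm; on its middle a grey grip rib 12 (x) x 60 (y), from 14 to 52 mm above the underside. A flat lip, 70 wide, 6 thick, level with the underside, reaches 36 mm beyond the plate on the -x side, towards the robot (+-20 deg). Origin: centre of the plate's underside (lip not counted); z up.
- lip (a point): Middle of the free end of the cover's lip, at half its thickness: 91 mm from the cover's origin along its -x and 3 mm above its underside. Axes as the cover's.
- plain_cover: Another cover, to be left alone, lying flat: the same plate (110 x 100 x 14 mm) and grip rib but no lip. Origin: centre of its underside, z up, x across the rib. Either cover may be the one nearer the heater.
Mind the look-alikes: they are no part of the job. What is shaped like the cover but turquoise is not meant.

How it is judged (in metres and radians):
On the way:
1. the end of the cover's lip is under the ledge while the cover is tilted, lip end low (x of lip in the frame of heater between -0.034 and -0.004 m and z of lip in the frame of heater between 0.07 and 0.097 m and angle between cover's own x axis and vertical below 1.48 rad), for 0.1 s.
At the end, for the whole second after the job is handed in: The cover is at rest flat on the heater's deck (within 3 degrees and 4 mm in height), between slot wall and rim with its lip at least 4 mm under the ledge, centred across the ledge within 13 mm and turned no more than 10 degrees (x of lip in the frame of heater between -0.034 and -0.004 m and z of lip in the frame of heater between 0.07 and 0.097 m and angle between cover's own z axis and vertical below 0.05 rad and z of cover in the frame of heater between 0.071 and 0.079 m and y of cover in the frame of heater between -0.013 and 0.013 m and x of cover in the frame of heater between 0.06 and 0.084 m and angle between the x axis of cover and the x axis of heater, either way round below 0.18 rad and linear speed of cover below 0.02 m/s); the robot touches nothing.
It fails at once if the plain cover is moved by more than 30 mm (distance of plain_cover from where it was at the start of the episode above 0.03 m).
It also fails if it takes over 45 s, if anything falls off the work surface, if the arm or the gripper's body presses on something with over 40 N, if the wrist force passes 120 N, or if a joint passes its speed limit or range.

ROBOT

A 6-joint arm with a two-finger parallel gripper is mounted at the origin on the work surface. World frame = base frame: x ahead of the robot, y to its left, z up, the work surface at z = 0. Lengths are in mm, angles in rad, forces in N, time in s.
With the tool pointing down it reaches from about 375 to 900 mm from the base axis. Payload 3.1 kg.
Tool frame: the origin (TCP) lies on the centre line of the jaws, within the pads' length; the fingertips stand 14 mm ahead of it and the grasp point (between the pads) lies 5 mm behind it; x points along the fingers, z is the direction in which the jaws open and shut, and the axes are right-handed (so a half turn about x gives the same grasp; the last joint's range is limited). The gripper opens to 87 mm and grips with 3 to 60 N. Pads are 19 mm wide; open, the fingers measure 117 mm over their backs; the gripper's body (75 mm by 190 mm) begins 51 mm behind the grasp point.
Start: joints at [1.149, 0.527, 1.433, -0, 1.181, -0.178], TCP at [150.83, 606.504, 236.548] pointing down, gripper open.
Joint ranges: [-3.08, 3.08], [-0.75, 2.2], [0.22, 2.44], [-1.43, 4.57], [0, 2.65], [-2.85, 2.85]. Speed limits (rad/s): [2.79, 2.79, 3.14, 3.14, 3.14, 3.14].

INTERFACE

Orientations are given as [roll, pitch, yaw] about the fixed x, y, z axes, in that order (R = Rz(yaw) Ry(pitch) Rx(roll)).
In Python, from plant import manip, capture gives the robot as it stands.
- The arm moves only by the tool step_arm, never from a script. Its argument "series" is a list of rows, each a list of 5 numbers: the finger opening in m, from 0 to 0.087, then the shift along the tool's x, y, z in m, then the turn about the tool's x in degrees. In form: [[gripper, x, y, z, yaw], ...]. A call has 1 to 8 rows; each row is the pose to reach, as a shift and turn from the pose commanded when the call began, along the tool's axes at that moment; what a row does not reach only later rows make up. A row lasts 1/10 s, in which the tool goes at most 50 mm and 8.59 degrees, less where a joint would pass 70% of its speed; a pose out of reach is approached as far as the arm can. A call with a gripper value outside its range is refused whole. The fingers move at their own pace and stop on an object; "force" is the grip in N (left out, the last holds). Time passes only in rows, so rows that repeat a pose let the fingers close. It gives the time, the measured TCP pose, the force and the opening at its end, in the units of the state.
- manip.read_state(): the state, without advancing time (a new reading comes with each control period).
- capture(name): name is "scene" or "top" or "wrist"; returns a dict with "image" (480x640x3 uint8, red, green, blue), "fx", "fy", "cx", "cy" (pixels), "distortion" ([k1, k2, p1, p2, k3] as OpenCV has them; the pictures are not rectified), "pose" (4x4, takes a point from camera to world coordinates); the wrist camera has in their place "mount" (4x4, takes a point from camera to tool coordinates, whose origin is the TCP and whose axes are the tool frame's). Camera axes: x right, y down, z forward; pixel columns grow to the right and rows downward; lengths in mm; the calibration is good to about 2 mm. A picture is of the moment at which its call begins: read the wrist's pose just before it. There is no depth.
- manip.close_job(): hands the job in, once; it reports no verdict.
The state is a dict: "time": time; "joints": joint angles; "joint_velocities": joint speeds; "tau": joint torques, N m; "tool_pos": TCP position; "eef_rot": TCP orientation; "ft_force": force on the tool from outside, world axes, zero at the start; "torque": the same for the moment, N m; "finger_gap": opening from 0.0 (shut) to 1.0 (fully open).
Only numpy, scipy, OpenCV 4.12 (cv2) and the standard library are available. Lean on these libraries where they do the work, as an engineer would, in place of code of your own. Each camera call takes 0.05 s, during which the arm holds its last target. There are 200 camera calls.

## Working session

There is one attempt and no reset: what is moved stays moved. The work goes in short steps, Python scripts to look and compute and a tool call to move; the robot and the scene stay as the last step left them, time stands still between calls to the robot, and variables do not carry over. Pictures are saved under pics/ and viewed, on a budget of 10 in all, crops included, one or two more only if the job needs it, and the job is handed in when it is done.

Besides the shell and the picture viewer there is one more tool, called after "Emit:" as name(argument=value, ...) on one line, values as JSON. step_arm: Moves the arm, as the interface text tells. Its arguments: {"type":"object","properties":{"series":{"type":"array","items":{"type":"array","items":{"type":"number"}}},"force":{"type":"number"}},"required":["series"]}

```bash
mkdir -p pics; ls; python3 - <<'E'
from plant import manip, capture
import cv2,pickle
s=manip.read_state();print(s)
d={n:capture(n) for n in("scene","top")}
pickle.dump(d,open("c0.pkl","wb"))
for n in d:
    cv2.imwrite(f"pics/{n}0.png",d[n]["image"][:,:,::-1]); print(n,{k:v for k,v in d[n].items() if k!="image"})
E
```

```text
pics
{'time': 0.0, 'joints': array([ 1.14849160e+00,  5.28469209e-01,  1.43388892e+00,  1.11612807e-05,
        1.18139605e+00, -1.78502774e-01]), 'joint_velocities': array([ 1.29905411e-03,  6.51449660e-05, -4.36444290e-04, -4.37906869e-04,
       -4.66296686e-04,  3.77457521e-05]), 'tau': array([-1.53412653e-03, -4.40032053e+01, -1.76594085e+01,  6.32119621e-02,
        5.83498925e-02, -1.52265252e-04]), 'tool_pos': array([150.55133959, 605.87914349, 235.57399223]), 'eef_rot': array([ 2.9583171 ,  1.56863478, -1.99787808]), 'ft_force': array([-0.12577569, -0.56505283,  0.74491889]), 'torque': array([ 0.04245357, -0.0338335 ,  0.01523936]), 'finger_gap': 1.0022976062680715}
scene {'fx': 433.3696098205832, 'fy': 433.3696098205832, 'cx': 320.15616895108076, 'cy': 247.26575032899922, 'distortion': array([-0.10778612,  0.        ,  0.        ,  0.        ,  0.        ]), 'pose': array([[ 7.95694084e-01,  4.65362102e-01, -3.87697096e-01,
         8.39691365e+02],
       [ 6.05614452e-01, -6.21927685e-01,  4.96424306e-01,
        -3.77590705e+02],
       [-1.01024986e-02, -6.29796847e-01, -7.76694194e-01,
         6.60736650e+02],
       [ 0.00000000e+00,  0.00000000e+00,  0.00000000e+00,
         1.00000000e+00]])}
top {'fx': 502.26293363898185, 'fy': 502.26293363898185, 'cx': 322.4286130093045, 'cy': 244.0100467360785, 'distortion': array([-0.02684461,  0.        ,  0.        ,  0.        ,  0.        ]), 'pose': array([[ 1.03962149e-02, -9.92526725e-01,  1.21583797e-01,
         3.86629930e+02],
       [-9.99919293e-01, -1.12067614e-02, -5.98463279e-03,
         1.73982224e+01],
       [ 7.30246858e-03, -1.21511766e-01, -9.92563129e-01,
         1.24109000e+03],
       [ 0.00000000e+00,  0.00000000e+00,  0.00000000e+00,
         1.00000000e+00]])}
```

View pics/top0.png

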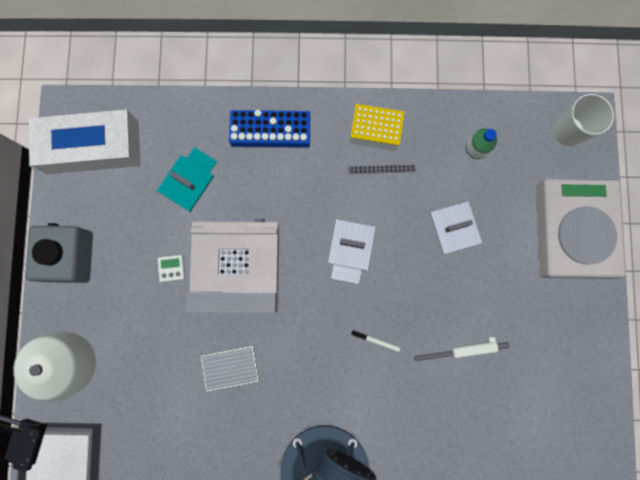

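View pics/scene0.png

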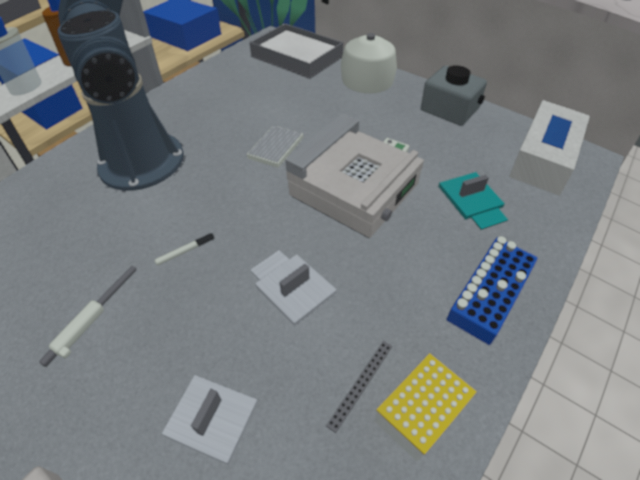

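Candidates in the top view are the aluminium cover with a lip at (352,245), the aluminium cover without a lip at (457,228), and the turquoise look-alike with a lip at (187,180). I choose the one at (352,245). The heater is at (233,267), with its ledge towards the bottom of the picture. Next is an enlarged crop of both.

```bash
python3 - <<'E'
import cv2,pickle
import numpy as np
d=pickle.load(open("c0.pkl","rb"))
t=d["top"]["image"][:,:,::-1]; s=d["scene"]["image"][:,:,::-1]
a=cv2.resize(t[210:320,180:380],None,fx=4,fy=4,interpolation=cv2.INTER_CUBIC)
cv2.imwrite("pics/topcrop.png",a)
b=cv2.resize(s[110:330,240:440],None,fx=4,fy=2.7,interpolation=cv2.INTER_CUBIC)
b=cv2.resize(s[115:325,240:440],None,fx=2.8,fy=2.8,interpolation=cv2.INTER_CUBIC)
cv2.imwrite("pics/scenecrop.png",b)
E
```

```text
(no output)
```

View pics/topcrop.png

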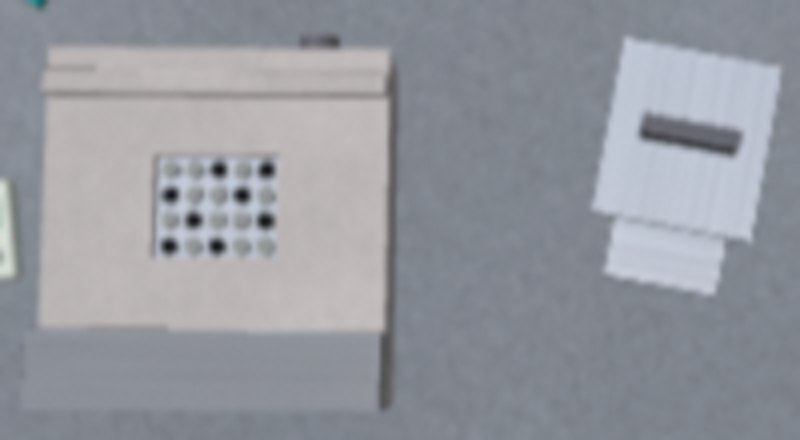

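View pics/scenecrop.png

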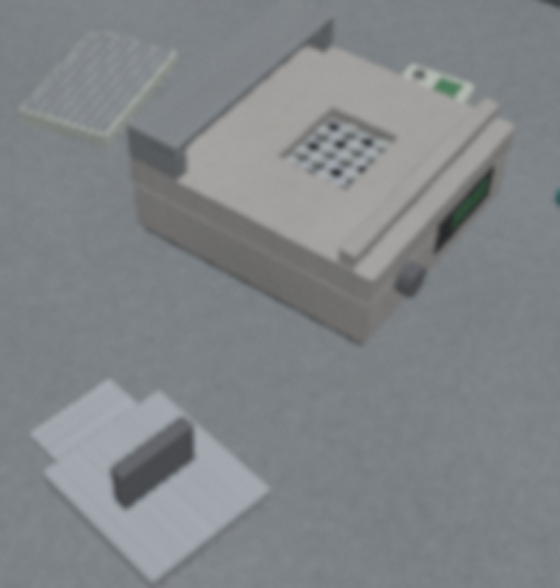

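The crops confirm the choice. The cover at top-view pixel (352,245) has its lip towards the robot. The heater's ledge is the grey strip and its tube well is visible. I'll fit both poses to the corner pixels from the two cameras.

```bash
cat > h.py <<'E'
import cv2,pickle,numpy as np
from scipy.optimize import least_squares
from scipy.spatial.transform import Rotation as R
def proj(c,P,T=None):
    T=np.linalg.inv(c["pose"] if T is None else T)
    K=np.array([[c["fx"],0,c["cx"]],[0,c["fy"],c["cy"]],[0,0,1.]])
    p,_=cv2.projectPoints(np.asarray(P,float).reshape(-1,1,3),cv2.Rodrigues(T[:3,:3])[0],T[:3,3],K,c["distortion"])
    return p.reshape(-1,2)
def place(q,P):
    return R.from_euler("z",q[2]).apply(np.asarray(P,float))+[q[0],q[1],0]
E
cat > fit.py <<'E'
from h import *
d=pickle.load(open("c0.pkl","rb"))
ct=[((55,50,14),(626,38)),((55,-50,14),(780,66)),((-55,-50,14),(750,241)),((-55,50,14),(594,210)),((-91,35,6),(604,275)),((-91,-35,6),(714,296))]
cs=[((-55,50,14),(162,392)),((55,50,14),(269,488)),((55,-50,14),(153,570)),((-55,-50,14),(46,470)),((-91,35,6),(110,379)),((-91,-35,6),(32,433))]
ht=[((-45,100,105),(22,408)),((-45,-100,105),(380,410)),((0,-100,105),(384,330)),((0,100,105),(28,330)),((42,36,75),(155,257)),((102,36,75),(155,154)),((102,-36,75),(279,154)),((42,-36,75),(278,258)),((150,100,89),(50,48)),((150,-100,89),(390,48))]
hs=[((0,-100,105),(184,148)),((0,100,105),(333,20)),((-45,-100,105),(131,125)),((42,36,75),(333,108)),((102,36,75),(395,137)),((42,-36,75),(282,156)),((102,-36,75),(348,187)),((150,-100,0),(360,343))]
def run(name,a,b,q0):
    D=[("top",np.array([p for p,_ in a]),(np.array([u for _,u in a])+.5)/4-.5+[180,210]),("scene",np.array([p for p,_ in b]),(np.array([u for _,u in b])+.5)/2.8-.5+[240,115])]
    for sel in(D[:1],D[1:],D):
        f=lambda q:np.concatenate([(proj(d[n],place(q,P))-u).ravel() for n,P,u in sel])
        r=least_squares(f,q0,loss="soft_l1",x_scale=[10,10,.1]); print(name,r.x.round(3),np.abs(r.fun).max().round(2))
    print(r.fun.reshape(-1,2).round(1).tolist())
    return r.x
C=run("cover",ct,cs,[480,0,0]); H=run("heater",ht,hs,[400,200,0])
np.savez("poses.npz",C=C,H=H)
E
python3 fit.py
```

```text
cover [ 5.37051e+02 -6.13730e+01 -1.78000e-01] 0.81
cover [ 5.36014e+02 -6.13820e+01 -1.82000e-01] 4.15
cover [ 5.36531e+02 -6.14730e+01 -1.81000e-01] 4.35
[[-0.4, -0.1], [0.7, 0.5], [0.3, 0.4], [-0.8, 0.4], [-0.2, -0.1], [0.3, 0.1], [-0.2, -1.2], [1.7, 0.1], [0.3, 4.4], [-0.7, 0.5], [0.7, -0.5], [-0.4, -0.1]]
heater [4.15606e+02 2.15705e+02 3.00000e-03] 5.55
heater [4.14808e+02 2.15994e+02 3.50000e-02] 2.62
heater [4.15431e+02 2.15796e+02 1.10000e-02] 5.28
[[0.7, 0.1], [0.4, -0.3], [-0.4, -0.5], [-0.2, -0.5], [-0.5, -0.1], [0.2, 0.0], [-0.0, 0.0], [-0.2, -0.3], [-1.8, 5.3], [-0.6, 5.3], [-1.8, 0.8], [1.2, -1.8], [-0.7, 0.3], [0.5, -0.5], [2.6, 0.1], [-0.7, 0.4], [0.6, 1.2], [-3.5, 0.6]]
```

```bash
cat >> h.py <<'E'
def tool(s):
    return s["tool_pos"],R.from_euler("xyz",s["eef_rot"]).as_matrix()
def plan(s,target,ydir):
    """shift in tool axes (m) to world target (mm); turn (deg) about tool x so that tool z lies along +-ydir (world angle)"""
    p,M=tool(s); d=M.T@(np.array(target)-p)/1e3
    v=M.T@np.array([np.cos(ydir),np.sin(ydir),0]); a=np.degrees(np.arctan2(-v[1],v[2]))
    return d.round(4),((a+90)%180-90).round(2)
E
python3 - <<'E'
from h import *
from plant import manip
s=manip.read_state(); p,M=tool(s);print(M.round(3))
q=np.load("poses.npz")["C"]
print(plan(s,[536.5,-61.4,150],q[2]+np.pi/2))
E
```

```text
[[-0.001 -0.97   0.241]
 [-0.002  0.241  0.97 ]
 [-1.     0.    -0.002]]
(array([ 0.0866, -0.5356, -0.5543]), np.float64(-3.6))
```

Emit:
step_arm(series=[[0.087,-0.05,0,0,0],[0.087,-0.08,0,0,0],[0.087,-0.08,-0.535,-0.554,-3.6],[0.087,-0.08,-0.535,-0.554,-3.6],[0.087,-0.08,-0.535,-0.554,-3.6],[0.087,-0.08,-0.535,-0.554,-3.6],[0.087,-0.08,-0.535,-0.554,-3.6],[0.087,-0.08,-0.535,-0.554,-3.6]], force=15)

```text
time: 0.9
tool_pos: [301.3, 344.9, 316.3]
eef_rot: [2.847, 1.57, -2.046]
ft_force: [0.7, 0.2, 0.1]
finger_gap: 0.998
```

```bash
python3 - <<'E'
from h import *
from plant import manip
s=manip.read_state(); p,M=tool(s);print(M.round(3),p)
q=np.load("poses.npz")["C"]
print(plan(s,[536.5,-61.4,130],q[2]+np.pi/2))
E
```

```text
[[-0.    -0.984  0.179]
 [-0.     0.179  0.984]
 [-1.     0.    -0.   ]] [301.28892321 344.88854362 316.31790059]
(array([ 0.1864, -0.3043, -0.3575]), np.float64(0.04))
```

Emit:
step_arm(series=[[0.087,0,-0.304,-0.3575,0],[0.087,0,-0.304,-0.3575,0],[0.087,0,-0.304,-0.3575,0],[0.087,0,-0.304,-0.3575,0],[0.087,0,-0.304,-0.3575,0],[0.087,0,-0.304,-0.3575,0],[0.087,0,-0.304,-0.3575,0],[0.087,0,-0.304,-0.3575,0]])

```text
time: 1.7
tool_pos: [501.4, -1.6, 316.3]
eef_rot: [1.041, 1.57, 2.43]
ft_force: [0.9, 0.7, 0.1]
finger_gap: 1.002
```

Emit:
step_arm(series=[[0.087,0.05,-0.06,-0.05,0],[0.087,0.1,-0.06,-0.05,0],[0.087,0.16,-0.06,-0.05,0],[0.087,0.16,-0.06,-0.05,0],[0.087,0.16,-0.06,-0.05,0]])

```text
time: 2.2
tool_pos: [547.3, -59.2, 151.0]
eef_rot: [1.449, 1.558, 2.837]
ft_force: [-1.2, -0.3, -0.3]
finger_gap: 1.001
```

```bash
cat > look.py <<'E'
import sys
from h import *
from plant import manip,capture
s=manip.read_state(); p,M=tool(s)
w=capture("wrist"); T=np.eye(4);T[:3,:3]=M;T[:3,3]=p; w["pose"]=T@w["mount"]
pickle.dump(w,open("w.pkl","wb")); cv2.imwrite(f"pics/{sys.argv[1]}.png",w["image"][:,:,::-1])
q=np.load("poses.npz")["C"]
print(p,s["ft_force"].round(1),plan(s,[q[0],q[1],34],q[2]+np.pi/2))
P=[(55,50,14),(55,-50,14),(-55,-50,14),(-55,50,14),(-6,30,52),(-6,-30,52),(6,-30,52),(6,30,52)]
print(proj(w,place(q,P)).round().tolist())
E
python3 look.py w1
```

```text
[547.2579156  -59.21190054 151.02284021] [-1.2 -0.3 -0.3] (array([ 0.1171,  0.0086, -0.0044]), np.float64(-0.08))
[[371.0, 284.0], [254.0, 284.0], [247.0, 153.0], [377.0, 153.0], [354.0, 227.0], [269.0, 227.0], [270.0, 243.0], [353.0, 243.0]]
```

View pics/w1.png

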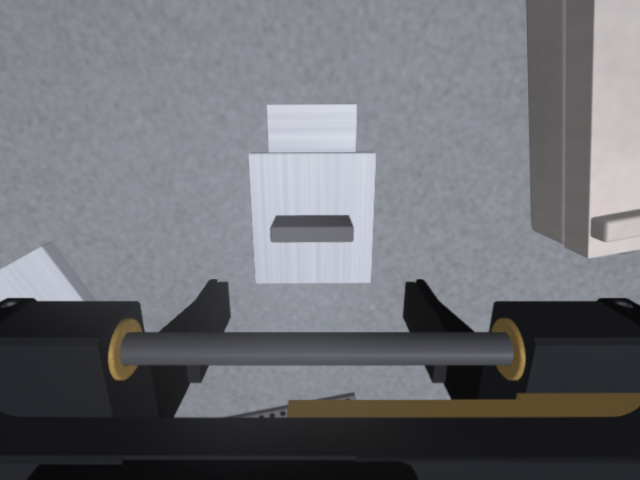

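The wrist picture shows the lipped cover with its rib at (271-353, 215-241). That is within 2 px of the prediction. Descending to grip the rib by its ends.

Emit:
step_arm(series=[[0.087,0.045,0.0086,-0.0044,0],[0.087,0.085,0.0086,-0.0044,0],[0.087,0.11,0.0086,-0.0044,0],[0.087,0.117,0.0086,-0.0044,0],[0.087,0.117,0.0086,-0.0044,0]])

```text
time: 2.75
tool_pos: [542.8, -62.3, 40.8]
eef_rot: [-1.698, 1.569, -0.308]
ft_force: [0.9, 0.3, 1.1]
finger_gap: 1.001
```

```bash
python3 look.py w2
```

```text
[542.81360684 -62.31123565  40.780937  ] [0.9 0.3 1.1] (array([ 0.0068,  0.0063, -0.0003]), np.float64(0.03))
[[405.0, 368.0], [230.0, 368.0], [214.0, 174.0], [422.0, 174.0], [390.0, 303.0], [247.0, 303.0], [248.0, 328.0], [388.0, 328.0]]
```

Emit:
step_arm(series=[[0.087,0.006,0.006,0,0],[0.087,0.006,0.006,0,0],[0.087,0.006,0.006,0,0]])

```text
time: 3.1
tool_pos: [536.0, -61.3, 34.4]
eef_rot: [-1.708, 1.57, -0.318]
ft_force: [-0.4, -1.2, 0.3]
finger_gap: 1.0
```

```bash
python3 look.py w3
```

```text
[536.01053103 -61.26566286  34.3962353 ] [-0.4 -1.2  0.3] (array([ 0.0004, -0.0005, -0.0001]), np.float64(0.0))
[[407.0, 385.0], [229.0, 386.0], [212.0, 190.0], [425.0, 190.0], [392.0, 326.0], [245.0, 326.0], [247.0, 351.0], [391.0, 351.0]]
```

Grip firmly (to be eased later), then lift 45 mm.

Emit:
step_arm(series=[[0.05,0,0,0,0],[0.05,0,0,0,0],[0.05,0,0,0,0],[0.05,0,0,0,0],[0.05,0,0,0,0],[0.05,-0.015,0,0,0],[0.05,-0.03,0,0,0],[0.05,-0.045,0,0,0]], force=12)

```text
time: 3.95
tool_pos: [535.2, -61.1, 78.3]
eef_rot: [1.459, 1.569, 2.849]
ft_force: [-0.5, 0.4, -3.3]
finger_gap: 0.69
```

Emit:
step_arm(series=[[0.05,0,0,0,0],[0.05,0,0,0,0],[0.05,0,0,0,0]])

```text
time: 4.25
tool_pos: [535.1, -61.1, 77.6]
eef_rot: [1.447, 1.569, 2.837]
ft_force: [0.3, 1.1, -3.3]
finger_gap: 0.689
```

```bash
cat > tilt.py <<'E'
from h import *
from plant import manip,capture
import sys
s=manip.read_state(); p,M=tool(s);print(p,s["ft_force"].round(1),s["torque"].round(3))
w=capture("wrist"); sc=capture("scene")
T=np.eye(4);T[:3,:3]=M;T[:3,3]=p; w["pose"]=T@w["mount"]
pickle.dump((w,sc,p,M),open("w.pkl","wb"))
import numpy as np
u=proj(sc,[p])[0].astype(int)
x,y=max(0,u[0]-100),max(0,u[1]-75)
c=cv2.resize(sc["image"][y:y+150,x:x+200],(640,480),interpolation=cv2.INTER_CUBIC)
a=cv2.resize(w["image"],(640,480))
if len(sys.argv)>2: a=None
img=c if a is None else np.vstack([cv2.resize(c,(400,300)),cv2.resize(a,(400,300))])
cv2.imwrite(f"pics/{sys.argv[1]}.png",img[:,:,::-1]); print("crop origin",x,y)
E
python3 tilt.py t1
```

```text
[535.11013173 -61.07518006  77.61641438] [ 0.3  1.1 -3.3] [-0.045  0.011 -0.07 ]
crop origin 193 189
```

View pics/t1.png

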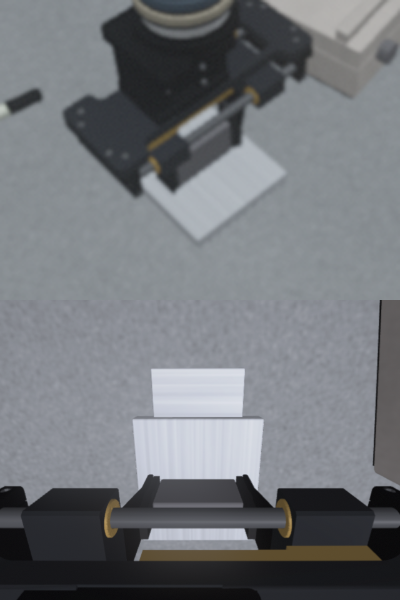

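```bash
cat > wt.py <<'E'
from h import *
w,sc,p,M=pickle.load(open("w.pkl","rb"))
# edge rows (lip end top z6, plate front top z14) vs tilt about grip axis at z=g above underside (TCP frame: grip 34 at pick)
for t in range(-5,31,5):
    a=np.radians(t); P=np.array([(-91,0,6),(-55,0,14)],float)-[0,0,34]
    Q=R.from_euler("y",-a).apply(P)   # +t: lip low
    yaw=R.from_euler("z",np.load("poses.npz")["C"][2]); W=yaw.apply(Q)+p
    print(t,proj(w,W).round(1).tolist())
E
python3 wt.py
```

```text
-5 [[318.8, 102.1], [318.8, 187.6]]
0 [[318.7, 108.1], [318.7, 189.2]]
5 [[318.5, 115.1], [318.6, 191.6]]
10 [[318.4, 122.7], [318.5, 194.7]]
15 [[318.3, 131.0], [318.4, 198.6]]
20 [[318.2, 139.9], [318.4, 203.0]]
25 [[318.1, 149.1], [318.3, 207.9]]
30 [[318.0, 158.6], [318.3, 213.3]]
```

Held at 60 mm with almost no tilt. I'll lower it to about 20 mm above the bench and ease the grip so the cover droops towards its heavier lip side.

Emit:
step_arm(series=[[0.05,0.01,0,0,0],[0.05,0.02,0,0,0],[0.05,0.02,0,0,0],[0.05,0.02,0,0,0],[0.05,0.02,0,0,0],[0.05,0.02,0,0,0]], force=4)

```text
time: 4.95
tool_pos: [536.1, -61.4, 58.8]
eef_rot: [-1.716, 1.57, -0.327]
ft_force: [0.7, -0.2, -2.1]
finger_gap: 0.689
```

```bash
cat > rows.py <<'E'
# rows of the lip end edge and plate front edge near the picture's centre column, from the wrist image
from h import *
from plant import manip,capture
s=manip.read_state(); p,M=tool(s)
w=capture("wrist"); T=np.eye(4);T[:3,:3]=M;T[:3,3]=p; w["pose"]=T@w["mount"]
pickle.dump((w,None,p,M),open("w.pkl","wb"))
g=cv2.cvtColor(w["image"],cv2.COLOR_RGB2GRAY)[:,290:345].mean(1)
dg=np.gradient(cv2.GaussianBlur(g[:,None],(1,5),0).ravel())
i=np.argsort(-abs(dg[60:300]))[:14]+60
print(p.round(1),s["ft_force"].round(1),s["finger_gap"]); print([(int(k),round(dg[k],1)) for k in sorted(i)])
E
python3 rows.py
```

```text
[536.1 -61.4  58.8] [ 0.7 -0.2 -2.1] 0.6893975613720301
[(109, np.float64(16.0)), (110, np.float64(22.1)), (111, np.float64(17.5)), (185, np.float64(-9.6)), (186, np.float64(-20.4)), (187, np.float64(-21.8)), (189, np.float64(11.6)), (190, np.float64(20.7)), (191, np.float64(18.4)), (192, np.float64(12.1)), (285, np.float64(-18.3)), (286, np.float64(-36.4)), (287, np.float64(-39.5)), (288, np.float64(-24.1))]
```

At 4 N it doesn't droop (about 1°), because the pads' torsional friction holds it. I'll tilt it deliberately: rest the plate's +x end on the back edge of the ledge's top and lower the grip, so the cover pivots between the pads. The grip goes up to 10 N first, then lift and carry.

Emit:
step_arm(series=[[0.05,0,0,0,0],[0.05,0,0,0,0],[0.05,-0.03,0,0,0],[0.05,-0.06,0,0,0],[0.05,-0.09,0,0,0],[0.05,-0.12,0,0,0],[0.05,-0.15,0,0,0],[0.05,-0.16,0,0,0]], force=10)

```text
time: 5.8
tool_pos: [537.4, -61.7, 221.7]
eef_rot: [-1.703, 1.564, -0.313]
ft_force: [1.2, 0.1, -3.7]
finger_gap: 0.69
```

Emit:
step_arm(series=[[0.05,0,0,0,0],[0.05,0,0,0,0]])

```text
time: 6.0
tool_pos: [534.9, -61.0, 217.4]
eef_rot: [1.432, 1.568, 2.822]
ft_force: [-0.0, 0.8, -3.7]
finger_gap: 0.687
```

```bash
python3 - <<'E'
from h import *
from plant import manip
s=manip.read_state(); print(s["tool_pos"],s["joints"],s["finger_gap"])
H=np.load("poses.npz")["H"]; H[2]=.007; t=place(H,[(-80,0,0)])[0]; print(t)
t[2]=218; print(plan(s,t,H[2]+np.pi/2))
E
```

```text
[534.88750103 -60.97538134 217.38093364] [-3.21179557e-01  4.37107990e-01  1.66945112e+00 -3.27132530e-06
  1.03741975e+00 -1.71096846e+00] 0.687265335482207
[335.43318555 215.23615811   0.        ]
(array([0.    , 0.2459, 0.2358]), np.float64(-10.77))
```

Emit:
step_arm(series=[[0.05,0,0.012,0.012,0],[0.05,0,0.037,0.035,-2],[0.05,0,0.07,0.066,-4],[0.05,0,0.102,0.098,-6],[0.05,0,0.135,0.13,-8],[0.05,0,0.168,0.161,-10],[0.05,0,0.2,0.192,-10.8],[0.05,0,0.222,0.213,-10.8]])

```text
time: 6.8
tool_pos: [351.0, 189.9, 217.2]
eef_rot: [1.615, 1.565, -3.088]
ft_force: [1.0, 0.1, -3.4]
finger_gap: 0.693
```

Emit:
step_arm(series=[[0.05,0,0.015,0.014,0],[0.05,0,0.023,0.022,0],[0.05,0,0.023,0.022,0],[0.05,0,0.023,0.022,0]])

```text
time: 7.2
tool_pos: [332.9, 209.8, 218.3]
eef_rot: [-3.112, 1.57, -1.533]
ft_force: [0.4, 0.0, -3.5]
finger_gap: 0.69
```

```bash
cat > st.py <<'E'
# state in heater frame; argv: wanted heater x,y and world z of the TCP
from h import *
from plant import manip
import sys
s=manip.read_state(); H=np.load("poses.npz")["H"]; H[2]=.007
p=R.from_euler("z",-H[2]).apply(s["tool_pos"]-[H[0],H[1],0]); print("t",s["time"],"heater-frame TCP",p.round(1),"F",s["ft_force"].round(1),"gap",s["finger_gap"].round(3))
x,y,z=map(float,sys.argv[1:4]); t=place(H,[(x,y,z)])[0]; print(plan(s,t,H[2]+np.pi/2))
E
python3 st.py -80 0 150; python3 rows.py; python3 wt.py
```

```text
[332.9 209.8 218.3] [ 0.4  0.  -3.5] 0.6895410876574642
[(110, np.float64(11.8)), (111, np.float64(15.8)), (112, np.float64(12.1)), (186, np.float64(-16.3)), (187, np.float64(-21.9)), (188, np.float64(-12.9)), (190, np.float64(18.1)), (191, np.float64(19.4)), (192, np.float64(14.3)), (285, np.float64(-15.7)), (286, np.float64(-32.9)), (287, np.float64(-38.6)), (288, np.float64(-26.5)), (289, np.float64(-10.4))]
-5 [[358.6, 106.5], [341.9, 190.2]]
0 [[355.6, 112.2], [340.5, 191.6]]
5 [[352.6, 118.8], [339.0, 193.9]]
10 [[349.7, 126.1], [337.5, 196.9]]
15 [[346.8, 134.1], [335.9, 200.5]]
20 [[344.0, 142.6], [334.3, 204.7]]
25 [[341.2, 151.5], [332.6, 209.4]]
30 [[338.5, 160.7], [331.0, 214.7]]Traceback (most recent call last):
  File "st.py", line 6, in <module>
    p=R.from_euler("z",-H[2]).apply(s["tool_pos"]-[H[0],H[1],0]); print("t",s["time"],"heater-frame TCP",p.round(1),"F",s["ft_force"].round(1),"gap",s["finger_gap"].round(3))
                                                                                                                                                     ^^^^^^^^^^^^^^^^^^^^^
AttributeError: 'float' object has no attribute 'round'
```

```bash
sed -i 's/s\["finger_gap"\].round(3)/s["finger_gap"]/' st.py; sed -i 's/np.load("poses.npz")\["C"\]\[2\]/0.007/' wt.py; python3 st.py -80 0 150
```

```text
t 7.25 heater-frame TCP [-82.1  -5.6 218.4] F [ 0.4  0.1 -2.8] gap 0.6851700542071895
(array([ 0.0684, -0.002 ,  0.0056]), np.float64(-0.0))
```

Emit:
step_arm(series=[[0.05,0.02,-0.002,0.0055,0],[0.05,0.045,-0.002,0.0055,0],[0.05,0.062,-0.002,0.0055,0],[0.05,0.068,-0.002,0.0055,0],[0.05,0.068,-0.002,0.0055,0],[0.05,0.068,-0.002,0.0055,0]])

```text
time: 7.85
tool_pos: [335.6, 215.4, 151.0]
eef_rot: [-1.33, 1.57, 0.248]
ft_force: [0.1, 0.0, -2.5]
finger_gap: 0.688
```

```bash
python3 st.py -80 0 131
```

```text
t 7.85 heater-frame TCP [-7.98e+01  1.00e-01  1.51e+02] F [ 0.1  0.  -2.5] gap 0.688174159013225
(array([ 0.02  ,  0.0002, -0.0002]), np.float64(-0.02))
```

Emit:
step_arm(series=[[0.05,0.006,0,0,0],[0.05,0.011,0,0,0],[0.05,0.014,0,0,0],[0.05,0.017,0,0,0],[0.05,0.019,0,0,0],[0.05,0.02,0,0,0],[0.05,0.02,0,0,0]])

```text
time: 8.55
tool_pos: [332.1, 215.1, 130.1]
eef_rot: [1.788, 1.566, -2.916]
ft_force: [-3.8, 0.3, 1.5]
finger_gap: 0.69
```

```bash
python3 st.py -80 0 165; python3 rows.py; python3 wt.py
```

```text
t 8.55 heater-frame TCP [-8.340e+01 -1.000e-01  1.301e+02] F [-3.8  0.3  1.5] gap 0.6902935359423692
(array([-0.0349, -0.0032,  0.    ]), np.float64(0.05))
[332.1 215.1 130.1] [-3.8  0.3  1.5] 0.6902935359423692
[(124, np.float64(11.3)), (125, np.float64(17.9)), (126, np.float64(14.5)), (127, np.float64(6.3)), (191, np.float64(-5.7)), (192, np.float64(-10.4)), (193, np.float64(-7.8)), (195, np.float64(12.2)), (196, np.float64(11.0)), (288, np.float64(-12.5)), (289, np.float64(-28.6)), (290, np.float64(-37.6)), (291, np.float64(-29.8)), (292, np.float64(-13.9))]
-5 [[318.7, 102.8], [318.6, 188.1]]
0 [[318.6, 108.8], [318.5, 189.7]]
5 [[318.5, 115.7], [318.5, 192.1]]
10 [[318.4, 123.4], [318.4, 195.3]]
15 [[318.3, 131.7], [318.3, 199.1]]
20 [[318.2, 140.5], [318.3, 203.5]]
25 [[318.1, 149.7], [318.2, 208.4]]
30 [[318.1, 159.3], [318.2, 213.8]]
```

It works: the tilt is now about 10-11°. A little further, then lift off and check that it holds.

Emit:
step_arm(series=[[0.05,0.002,0,0,0],[0.05,0.004,0,0,0],[0.05,0.004,0,0,0],[0.05,-0.015,0,0,0],[0.05,-0.035,0,0,0],[0.05,-0.05,0,0,0],[0.05,-0.05,0,0,0],[0.05,-0.05,0,0,0]])

```text
time: 9.4
tool_pos: [335.4, 215.6, 180.5]
eef_rot: [-1.42, 1.569, 0.159]
ft_force: [-1.4, -0.8, -3.0]
finger_gap: 0.689
```

```bash
python3 st.py 105 0 180; python3 rows.py; python3 wt.py; python3 tilt.py t2 x
```

```text
t 9.4 heater-frame TCP [-80.1   0.4 180.5] F [-1.4 -0.8 -3. ] gap 0.6891956578416366
(array([ 0.0009, -0.1851, -0.0005]), np.float64(0.04))
[335.4 215.6 180.5] [-1.4 -0.8 -3. ] 0.6891956578416366
[(131, np.float64(7.7)), (132, np.float64(12.7)), (133, np.float64(11.2)), (134, np.float64(5.2)), (194, np.float64(-7.3)), (195, np.float64(-10.0)), (197, np.float64(8.3)), (198, np.float64(11.5)), (199, np.float64(6.4)), (289, np.float64(-13.1)), (290, np.float64(-29.3)), (291, np.float64(-37.8)), (292, np.float64(-29.1)), (293, np.float64(-13.2))]
-5 [[318.7, 102.4], [318.5, 188.0]]
0 [[318.5, 108.3], [318.5, 189.5]]
5 [[318.4, 115.1], [318.4, 191.9]]
10 [[318.3, 122.8], [318.3, 195.0]]
15 [[318.1, 131.0], [318.2, 198.7]]
20 [[318.0, 139.8], [318.2, 203.1]]
25 [[318.0, 149.0], [318.1, 208.0]]
30 [[317.9, 158.5], [318.0, 213.3]]
[334.80410784 215.4448079  180.07143511] [-0.8 -0.8 -3.3] [ 0.017 -0.001 -0.023]
crop origin 201 23
```

View pics/t2.png

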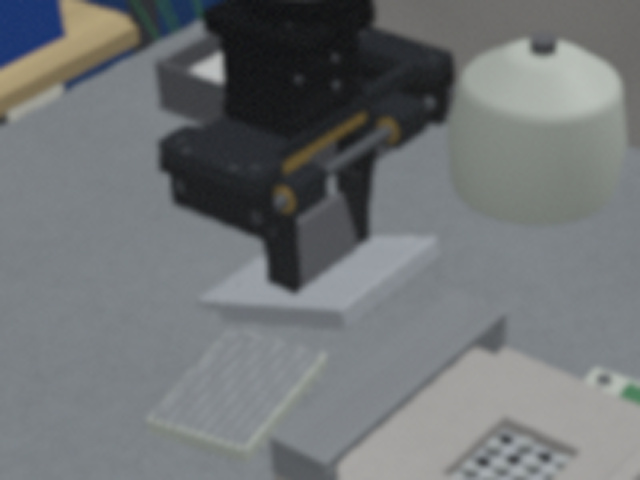

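About 15° of tilt is held, lip low, clear of the ledge. Now over the ledge, to put the lip end about 18 mm beyond its free edge.

Emit:
step_arm(series=[[0.05,-0.015,0,0,0],[0.05,-0.02,-0.015,0,0],[0.05,-0.02,-0.04,0,0],[0.05,-0.02,-0.07,0,0],[0.05,-0.02,-0.1,0,0],[0.05,-0.02,-0.13,0,0],[0.05,-0.02,-0.16,0,0],[0.05,-0.02,-0.178,0,0]])

```text
time: 10.35
tool_pos: [515.1, 216.6, 199.2]
eef_rot: [-1.948, 1.57, -0.371]
ft_force: [0.6, 0.2, -2.5]
finger_gap: 0.685
```

Emit:
step_arm(series=[[0.05,0,0,0,0],[0.05,0,0,0,0]])

```text
time: 10.55
tool_pos: [511.3, 216.5, 199.0]
eef_rot: [1.746, 1.567, -2.959]
ft_force: [-1.3, 0.2, -3.3]
finger_gap: 0.688
```

```bash
python3 st.py 98 0 137; python3 rows.py; python3 wt.py
```

```text
t 10.55 heater-frame TCP [9.59e+01 1.00e-01 1.99e+02] F [-1.3  0.2 -3.3] gap 0.6878350228012265
(array([ 0.062 , -0.0024, -0.    ]), np.float64(0.01))
[511.3 216.5 199. ] [-1.3  0.2 -3.3] 0.6878350228012265
[(103, np.float64(13.7)), (104, np.float64(18.2)), (105, np.float64(11.5)), (133, np.float64(6.2)), (194, np.float64(-6.9)), (195, np.float64(-9.5)), (197, np.float64(7.2)), (198, np.float64(10.8)), (199, np.float64(6.5)), (289, np.float64(-11.9)), (290, np.float64(-27.1)), (291, np.float64(-35.5)), (292, np.float64(-27.8)), (293, np.float64(-12.9))]
-5 [[318.6, 102.7], [318.5, 188.1]]
0 [[318.5, 108.7], [318.4, 189.7]]
5 [[318.4, 115.6], [318.4, 192.1]]
10 [[318.3, 123.3], [318.3, 195.2]]
15 [[318.2, 131.6], [318.2, 199.0]]
20 [[318.1, 140.4], [318.2, 203.4]]
25 [[318.0, 149.6], [318.1, 208.3]]
30 [[317.9, 159.2], [318.1, 213.7]]
```

Emit:
step_arm(series=[[0.05,0.01,-0.002,0,0],[0.05,0.025,-0.002,0,0],[0.05,0.04,-0.002,0,0],[0.05,0.052,-0.002,0,0],[0.05,0.059,-0.002,0,0],[0.05,0.062,-0.002,0,0],[0.05,0.062,-0.002,0,0]])

```text
time: 11.3
tool_pos: [514.5, 216.9, 138.2]
eef_rot: [1.786, 1.57, -2.919]
ft_force: [0.2, 0.1, -3.8]
finger_gap: 0.692
```

```bash
python3 st.py 62 0 137; python3 look.py w4 >/dev/null; python3 - <<'E'
from h import *
w=pickle.load(open("w.pkl","rb")); H=np.load("poses.npz")["H"];H[2]=.007
print(proj(w,place(H,[(0,0,105),(0,0,97),(-45,0,105),(0,-90,105),(0,90,105),(-45,-100,105),(-45,100,105)])).round().tolist())
E
```

```text
t 11.3 heater-frame TCP [ 99.    0.4 138.2] F [ 0.2  0.1 -3.8] gap 0.6919347277185677
(array([ 0.0012,  0.037 , -0.0004]), np.float64(0.04))
[[318.0, 91.0], [318.0, 92.0], [318.0, -22.0], [124.0, 91.0], [511.0, 91.0], [85.0, -22.0], [550.0, -21.0]]
```

View pics/w4.png

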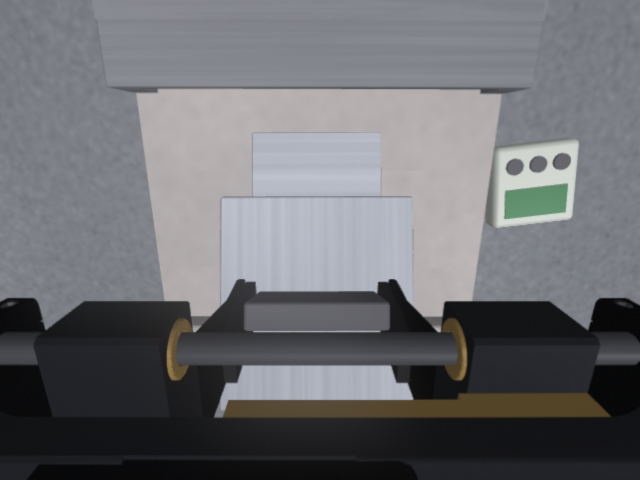

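The picture shows the tilted cover's lip end at row 133 and the ledge's free edge at row 90 (predicted 91). The cover's centre is at column 316 and the ledge's at 320, about 2 mm off, so I'll correct y by 1.5 mm. Sliding the lip in under the ledge.

Emit:
step_arm(series=[[0.05,0.001,0.008,0.0015,0],[0.05,0.001,0.017,0.0015,0],[0.05,0.001,0.025,0.0015,0],[0.05,0.001,0.031,0.0015,0],[0.05,0.001,0.035,0.0015,0],[0.05,0.001,0.037,0.0015,0],[0.05,0.001,0.037,0.0015,0],[0.05,0.001,0.037,0.0015,0]])

```text
time: 12.15
tool_pos: [478.1, 218.2, 137.6]
eef_rot: [-1.405, 1.57, 0.173]
ft_force: [0.5, -0.3, -2.8]
finger_gap: 0.69
```

```bash
python3 st.py 62 0 134; python3 rows.py; python3 wt.py | sed -n 3,6p; python3 - <<'E'
from h import *
w=pickle.load(open("w.pkl","rb"))[0]; H=np.load("poses.npz")["H"];H[2]=.007
print(proj(w,place(H,[(0,0,105)])).round().tolist())
E
```

```text
t 12.15 heater-frame TCP [ 62.7   1.9 137.6] F [ 0.5 -0.3 -2.8] gap 0.6899958114083264
(array([ 0.0036,  0.0007, -0.0019]), np.float64(0.03))
[478.1 218.2 137.6] [ 0.5 -0.3 -2.8] 0.6899958114083264
[(165, np.float64(7.9)), (166, np.float64(14.0)), (167, np.float64(13.2)), (168, np.float64(7.5)), (194, np.float64(-6.9)), (195, np.float64(-9.5)), (197, np.float64(7.3)), (198, np.float64(10.9)), (199, np.float64(6.6)), (289, np.float64(-11.9)), (290, np.float64(-27.2)), (291, np.float64(-35.6)), (292, np.float64(-28.0)), (293, np.float64(-13.0))]
5 [[318.4, 115.3], [318.4, 191.9]]
10 [[318.2, 122.9], [318.3, 195.0]]
15 [[318.1, 131.2], [318.2, 198.8]]
20 [[318.0, 139.9], [318.2, 203.2]]
[[314.0, 170.0]]
```

The lip is about 16 mm under the ledge, tilted about 15° with no contact force, and it held for over 0.2 s. Now swinging down about the lip end.

Emit:
step_arm(series=[[0.05,0.003,0,0,0],[0.05,0.006,0,0,0],[0.05,0.01,-0.002,0,0],[0.05,0.0135,-0.0045,0,0],[0.05,0.017,-0.0065,0,0],[0.05,0.021,-0.0085,0,0],[0.05,0.0245,-0.0105,0,0],[0.05,0.027,-0.0115,0,0]])

```text
time: 13.0
tool_pos: [488.9, 218.1, 110.0]
eef_rot: [1.695, 1.57, -3.01]
ft_force: [1.0, -0.1, -1.9]
finger_gap: 0.689
```

Emit:
step_arm(series=[[0.05,0,0,0,0],[0.05,0,0,0,0]])

```text
time: 13.2
tool_pos: [488.5, 218.1, 110.2]
eef_rot: [1.815, 1.569, -2.889]
ft_force: [-0.2, 0.3, -2.4]
finger_gap: 0.687
```

```bash
python3 st.py 74.5 0 109; python3 rows.py; python3 wt.py | sed -n 1,5p;python3 - <<'E'
from h import *
w=pickle.load(open("w.pkl","rb"))[0]; H=np.load("poses.npz")["H"];H[2]=.007
print(proj(w,place(H,[(0,0,105)])).round().tolist())
E
```

```text
t 13.2 heater-frame TCP [ 73.1   1.8 110.2] F [-0.2  0.3 -2.4] gap 0.6870893439503121
(array([ 0.0012, -0.0014, -0.0018]), np.float64(0.04))
[488.5 218.1 110.2] [-0.2  0.3 -2.4] 0.6870893439503121
[(147, np.float64(14.0)), (148, np.float64(18.0)), (149, np.float64(11.6)), (182, np.float64(-10.7)), (183, np.float64(-20.6)), (184, np.float64(-17.7)), (186, np.float64(15.3)), (187, np.float64(18.9)), (188, np.float64(14.7)), (282, np.float64(-14.7)), (283, np.float64(-30.8)), (284, np.float64(-36.1)), (285, np.float64(-24.7)), (286, np.float64(-9.7))]
-5 [[318.7, 102.6], [318.6, 188.0]]
0 [[318.5, 108.5], [318.5, 189.6]]
5 [[318.4, 115.4], [318.4, 192.0]]
10 [[318.3, 123.1], [318.3, 195.1]]
15 [[318.2, 131.4], [318.3, 198.9]]
[[315.0, 152.0]]
```

Emit:
step_arm(series=[[0.05,0.001,0,0,0],[0.05,0.001,0,0,0],[0.087,0.001,0,0,0],[0.087,0.001,0,0,0],[0.087,0.001,0,0,0],[0.087,0.001,0,0,0],[0.087,0.001,0,0,0]])

```text
time: 13.95
tool_pos: [489.2, 218.2, 109.7]
eef_rot: [-1.344, 1.571, 0.234]
ft_force: [-0.3, -0.1, 0.8]
finger_gap: 0.98
```

Emit:
step_arm(series=[[0.087,-0.01,0,0,0],[0.087,-0.03,0,0,0],[0.087,-0.06,0,0,0],[0.087,-0.1,0,0,0],[0.087,-0.14,0,0,0],[0.087,-0.14,0,0,0],[0.087,-0.14,0,0,0]])

```text
time: 14.65
tool_pos: [489.5, 218.3, 251.2]
eef_rot: [-1.381, 1.568, 0.197]
ft_force: [-0.2, -0.7, -0.0]
finger_gap: 1.0
```

```bash
python3 look.py w5; python3 - <<'E'
from h import *
from plant import capture
w=pickle.load(open("w.pkl","rb")); H=np.load("poses.npz")["H"];H[2]=.007
f=lambda c:proj(c,place(H,[(0,-100,105),(0,100,105),(17,50,89),(17,-50,89),(127,-50,89),(127,50,89)])).round().tolist()
print(f(w)); sc=capture("scene"); print(f(sc)); pickle.dump(sc,open("s5.pkl","wb"))
a=cv2.resize(w["image"],(480,360)); b=cv2.resize(sc["image"][105:255,270:430],(480,450)[0:2],interpolation=cv2.INTER_CUBIC)
b=cv2.resize(sc["image"][105:240,260:440],(480,360),interpolation=cv2.INTER_CUBIC)
cv2.imwrite("pics/f1.png",np.hstack([a[:,60:400],b[:,:,:]])[:,:,::-1][:,:800])
E
```

```text
[489.48823998 218.3087969  251.15393243] [-0.2 -0.7 -0. ] (array([ 0.2171, -0.0442, -0.2803]), np.float64(10.8))
[[112.0, 296.0], [25.0, 281.0], [20.0, 189.0], [114.0, 206.0], [73.0, 256.0], [13.0, 246.0], [14.0, 257.0], [74.0, 267.0]]
[[187.0, 138.0], [442.0, 138.0], [374.0, 158.0], [255.0, 158.0], [261.0, 278.0], [368.0, 278.0]]
[[303.0, 168.0], [360.0, 120.0], [353.0, 140.0], [326.0, 164.0], [372.0, 187.0], [398.0, 160.0]]
```

View pics/f1.png

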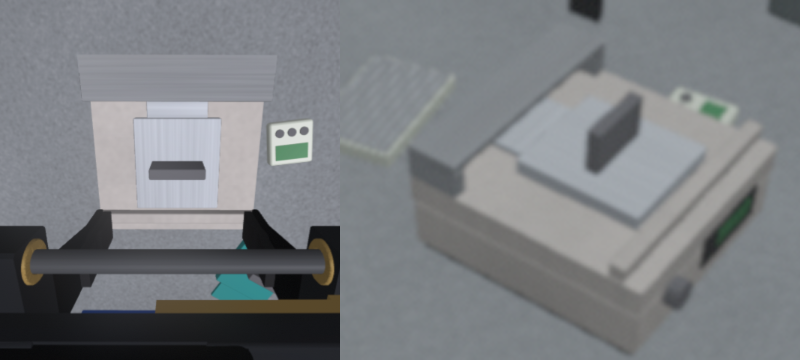

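The lefthand wrist view shows the plate's front edge at wrist pixels (260-373, 157), against (255-374, 158) predicted for the seated pose. The scene view shows the cover flat inside the rim, with its lip under the ledge and the gripper well clear. Handing in.

```bash
python3 -c "
from plant import manip
print(manip.close_job())"
```

```text
the job is handed in; nothing more can be done
None
```

The lipped cover is back on the block heater, lying flat on the deck with its lip under the ledge. I handed the job in at about 15 s of robot time; no verdict is reported.

**How it was done:** I gripped the rib by its ends. The moves cannot tilt the tool, and an eased 4 N grip gave no droop. So I rested the plate's far end on the top of the ledge's back edge and lowered the grip, which pivoted the cover between the pads to about 15°, lip low. I then carried it over, slid the lip about 16 mm under the ledge for over 0.2 s, swung it down and let go.

**Last checks:**
- **Position:** the wrist view puts the plate's front edge within 1 px of the seated pose at x 72. The cover looks centred to about 1 mm.
- **Flatness:** judged only by eye in the scene view, where it sits flat and inside the rim. I did not measure its final tilt or height.
- **Robot:** the gripper is open, 140 mm above the release height, with almost no force reading.
- **Plain cover:** I never went near it, but I did not measure its position again.

**Disagreements:**
- **Heater angle:** the two cameras differed, 0.003 rad from the top view and 0.035 rad from the scene view. I used 0.007.
- **Ledge edge:** it showed about 3 px from the prediction when the lip was in, roughly 1 mm and within tolerance.
- **Before release:** the plate's edges showed about 3 px off the flat prediction in the wrist view. It probably shifted slightly in the grip during the swing.

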